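# Tighten the recessed slotted screw of a tube clamp

## Robot

A 6-joint arm with a two-finger parallel gripper is mounted at the origin on the work surface. World frame = base frame: x ahead of the robot, y to its left, z up, the work surface at z = 0. Lengths are in m, angles in degrees, forces in N, time in s.
With the tool pointing down it reaches from about 0.4 to 0.825 m from the base axis. Payload 7 kg.
Tool frame: the origin (TCP) lies at the very end of the fingers, on their centre line; the grasp point (between the pads) lies hold_point_z behind it (hold_point_z is the distance from the TCP to the grasp point, in m); z points along the fingers, y is the direction in which the jaws open and shut (so a half turn about z gives the same grasp; the last joint's range is limited). The gripper opens to 88 mm and grips with 3 to 60 N. Pads are 19 mm wide; open, the fingers measure 130 mm over their backs; the gripper's body (78 mm by 193 mm) begins 47 mm behind the grasp point.
Start: joints at [92.195, 20.546, 0.682, 0, -70.136, -16.507], TCP at [0.167, 0.654, 0.227] pointing down, gripper open.
Joint ranges: [-176.03, 176.03], [-82.01, 121.73], [-58.28, 71.71], [-173.87, 95.51], [-174.79, -0.11], [-173.66, 173.66]. Speed limits (degrees/s): [136.94, 136.94, 172.46, 180, 180, 180].

## Interface

Orientations are given as [roll, pitch, yaw] about the fixed x, y, z axes, in that order (R = Rz(yaw) Ry(pitch) Rx(roll)).
In Python, from plant import get_obs, snapshot, close_job, hold_point_z gives the robot as it stands. The module is installed in compiled form; this text tells all that it offers.
- The arm moves only by the tool jog_arm, never from a script. Its argument "commands" is a list of rows, each a list of 4 numbers: the shift along the world's x, y, z in mm, then the turn about the world's z in degrees. In form: [[x, y, z, turn], ...]. A call has exactly 10 rows; each row shifts and turns the commanded pose from where the row before left it; what a row does not reach is not made up. A row lasts 1/12 s, in which the tool goes at most 41.7 mm and 7.16 degrees, less where a joint would pass 70% of its speed; a pose out of reach is approached as far as the arm can. A call is refused whole if a number of a shift passes 41.7 or a number of a turn 7.16, either way. A call with a gripper value outside its range is refused whole. "fingers" is the finger opening in mm, from 0 to 87.6, set as the call begins (left out, the last holds). The fingers move at their own pace and stop on an object; the grip force is fixed at half the most. Time passes only in rows, so rows that do not move let the fingers close, or fill a call up. It gives the time, the measured TCP pose, the force and the opening at its end, in the units of the state.
- get_obs(): the state, without advancing time (a new reading comes with each control period).
- snapshot(name): name is "side" or "top" or "wrist"; returns a dict with "image" (384x512x3 uint8, red, green, blue), "fov_y" (degrees; the focal length in pixels is half the picture's height over the tangent of half this angle, whatever the lens; pixels are square), "cx", "cy" (the principal point, pixels), "dist_coeffs" ([k1, k2, p1, p2, k3] as OpenCV has them; the pictures are not rectified), "rvec" (rotation vector, rad) and "tvec" (3), from world to camera coordinates, as OpenCV has them; the wrist camera has in their place "mount" (4x4, takes a point from camera to tool coordinates, whose origin is the TCP and whose axes are the flange's). Camera axes: x right, y down, z forward; pixel columns grow to the right and rows downward; lengths in m; the calibration is good to about 2 mm. A picture is of the moment at which its call begins: read the wrist's pose just before it. There is no depth.
- close_job(): hands the job in, once; it reports no verdict.
The state is a dict: "clock": time; "joint_pos": joint angles; "qvel": joint speeds; "tau": joint torques, N m; "tool_pos": TCP position; "orientation": TCP orientation; "force": force on the tool from outside, world axes, zero at the start; "moment": the same for the moment, N m; "opening": finger opening in m.
Only numpy, scipy, OpenCV 4.12 (cv2) and the standard library are available. Lean on these libraries where they do the work, as an engineer would, in place of code of your own. Each camera call takes 0.05 s, during which the arm holds its last target.

## Task

Take the flat screwdriver out of its wooden holder and set its blade in the recess of the tube clamp; pressing only lightly against the spring-loaded screw, turn the driver until the blade drops fully into the slot, and only then tighten the screw by an eighth of a turn clockwise seen from above. Put the screwdriver back upright in the holder, fully down, and leave the other things on the bench where they are.

Things in the scene. Friction and masses are not known exactly. Their poses are not given: they have to be found in the camera images.
- driver: Flat screwdriver, 155 mm, about 120 g, upright in the holder at the start, free to turn there. Origin at the middle of the blade's lower edge (tip); z up along the shaft. Blade 12 mm wide along x, 2.5 mm thick along y, 12 mm tall; round 7 mm shaft; from z = 75 to 155 mm a black square handle 24 x 24 mm, edges rounded, its flats facing x and y. Its yaw varies.
- holder: Wooden block 75 x 75 mm, 95 mm tall, fixed to the bench. Origin at the centre of its underside, z up. Upright round hole in the middle of its top, 17 mm diameter, 90 mm deep. The driver hangs in it, the lower end of its handle resting on the block's top, so that its tip is 20 mm above the bench.
- clamp: Tube clamp fixed to the bench, turned by up to 0.4 rad: base plate 70 mm (x) by 116 mm (y); on its -y side an aluminium block with the screw recess, top 37 mm above the bench; on its +y side a cheek 50 mm tall and before it a steel tube, 25 mm diameter, top 95 mm above the bench. Origin at the centre of the underside, z up.
- screw_seat (a point): Point on the upright axis of the screw recess, 34 mm above the bench: where the face of the screw head rests when not pressed (axes as the clamp's; does not turn with the screw). A 14.6 mm round bore from 3 mm above this point down, where the head (13.6 mm) sits. A slot 4.5 mm wide and deep runs right across the head.
- recess_rim (a point): Centre of the mouth of the recess, 10 mm above screw_seat: a conical collar, 22 mm across here, narrowing to the bore and guiding the blade in. The slot's direction is not measured: at the start it lies within 0.45 rad either way of the clamp's x axis. The blade can drop in when within about 0.1 rad of the slot.
- plunger (a joint): How far the screw head is pushed down against its spring, m: 0 at rest, 0.007 at most. It yields at about 4 N and takes 2 N more per mm; over 6 mm (16 N) is pressing too hard. When the blade drops into the slot the head springs up round it and the force falls; pushing on to the slot's bottom raises it again.
- clamp_screw (a joint): Angle the screw has been turned from its start, rad: 0 at the start, growing clockwise seen from above (an eighth of a turn is 0.785); stops at 0 and 1.4. It takes about 0.06 N m to turn and stays where it is left; it tightens the clamp's jaw on the tube.
- bearing_a: Bystander: small steel ball bearing lying on the bench near the clamp, 22 mm across, 7 mm high; origin at the centre of its underside.
- bearing_b: Bystander: ball bearing like the other, near the holder.
- tube: Bystander: loose aluminium tube standing upright, 25 mm diameter, 100 mm tall; origin at the centre of its underside.
- pliers: Bystander: long-nosed pliers with green handles, about 170 mm long, lying flat; origin under the pivot, nose to +x.
- cross_driver: Bystander: second screwdriver, 180 mm long with a round tip, lying flat between clamp and holder; origin on its underside at the front end of the handle, tip to +x.
- jar: Bystander: glass jar with black lid, 64 mm diameter, 95 mm tall; origin at the centre of its underside.
- carton: Bystander: small white carton 60 x 60 x 70 mm with a raised flap; origin at the centre of its underside.
- caliper: Bystander: steel caliper 200 mm long, lying flat; origin under its middle, along x.
Things that resemble listed ones, but are neither listed nor needed, are in the scene too. What is shaped like the clamp but turquoise or yellow is not meant. Leave any pink look-alike of the driver alone.

How it is judged (in metres and radians):
On the way, in this order (a step that is already met when the one before it is completed fails the run):
1. the blade stands at least 2.5 mm deep in the screw's slot before the screw has been turned more than 0.3 rad (horizontal distance between driver and screw_seat below 0.003 m and ((z of driver in the frame of screw_seat below -0.0035 m and value of joint plunger below 0.001 m) or (z of driver in the frame of screw_seat below -0.005 m and value of joint plunger below 0.0025 m) or (z of driver in the frame of screw_seat below -0.0065 m and value of joint plunger below 0.004 m) or (z of driver in the frame of screw_seat below -0.0085 m and value of joint plunger below 0.006 m)) and value of joint clamp_screw below 0.3 rad), for 0.1 s.
2. the screw has been turned clockwise by at least 0.58 rad (value of joint clamp_screw above 0.58 rad), for 0.1 s.
At the end, for the whole second after the job is handed in: The screw is turned 0.58 to 1.0 rad clockwise from its start, and the screwdriver stands at rest in the holder, within 7 degrees of upright, its tip within 11 mm of the hole's axis and 16 to 24 mm above the holder's underside (value of joint clamp_screw between 0.58 and 1 rad and horizontal distance between driver and holder below 0.011 m and z of driver in the frame of holder between 0.016 and 0.024 m and angle between driver's own z axis and vertical below 0.12 rad and linear speed of driver below 0.02 m/s); the robot touches nothing.
It fails at once if the screw head is pushed in more than 6 mm (over 16 N): pressed too hard (value of joint plunger above 0.006 m).
It fails at once if a bystander is moved more than 20 mm (distance of any of bearing_a, bearing_b, tube, pliers, cross_driver, jar, carton, caliper from where it was at the start of the episode above 0.02 m).
It also fails if it takes over 72 s, if anything falls off the work surface, if the arm or the gripper's body presses on something with over 40 N, if the wrist force passes 120 N, or if a joint passes its speed limit or range.

## Working session

There is one attempt and no reset: what is moved stays moved. The work goes in short steps, Python scripts to look and compute and a tool call to move; the robot and the scene stay as the last step left them, time stands still between calls to the robot, and variables do not carry over. Pictures are saved under pics/ and viewed, and the job is handed in when it is done.

Besides the shell and the picture viewer there is one more tool, called after ">>>" as a command line: name --pt "numbers of a row" for each row, then --argument value for the rest. jog_arm: Moves the arm, as the interface text tells. Its arguments: {"type":"object","properties":{"commands":{"type":"array","items":{"type":"array","items":{"type":"number"}}},"fingers":{"type":"number"}},"required":["commands"]}

```bash
mkdir -p pics; cat > h.py <<'E'
import numpy as np, cv2
from plant import get_obs, snapshot, close_job, hold_point_z
def snap(name,fn):
    o=get_obs(); s=snapshot(name); im=np.array(s["image"])
    cv2.imwrite(f"pics/{fn}.png",im[:,:,::-1]); 
    s["obs"]=o
    import pickle; pickle.dump(s,open(f"pics/{fn}.pkl","wb")); return s
def load(fn):
    import pickle; return pickle.load(open(f"pics/{fn}.pkl","rb"))
def K(s):
    f=s["image"].shape[0]/2/np.tan(np.radians(s["fov_y"])/2)
    return np.array([[f,0,s["cx"]],[0,f,s["cy"]],[0,0,1]]),np.array(s["dist_coeffs"],float)
def pose(s):
    "R,t camera->world"
    if "rvec" in s:
        R=cv2.Rodrigues(np.array(s["rvec"],float))[0]; return R.T,-R.T@np.array(s["tvec"],float).ravel()
    from scipy.spatial.transform import Rotation as Ro
    o=s["obs"]; T=np.eye(4); T[:3,:3]=Ro.from_euler("xyz",o["orientation"],degrees=True).as_matrix(); T[:3,3]=o["tool_pos"]
    T=T@np.array(s["mount"]); return T[:3,:3],T[:3,3]
def ray(s,uv):
    k,d=K(s); p=cv2.undistortPoints(np.array([[uv]],float),k,d)[0,0]
    R,t=pose(s); return t,R@np.array([p[0],p[1],1.])
def onz(s,uv,z):
    t,r=ray(s,uv); return t+r*(z-t[2])/r[2]
def proj(s,P):
    k,d=K(s);R,t=pose(s); rv=cv2.Rodrigues(R.T)[0]
    return cv2.projectPoints(np.array(P,float).reshape(-1,3),rv,-R.T@t,k,d)[0].reshape(-1,2)
def tri(s1,a,s2,b):
    t1,r1=ray(s1,a);t2,r2=ray(s2,b)
    x=np.linalg.lstsq(np.c_[r1,-r2],t2-t1,rcond=None)[0]
    return (t1+r1*x[0]+t2+r2*x[1])/2, np.linalg.norm(t1+r1*x[0]-t2-r2*x[1])
E
python3 - <<'E'
from h import *
for n in ["side","top","wrist"]:
    s=snap(n,n+"0"); print(n,pose(s)[1],s["fov_y"],s["dist_coeffs"])
print(get_obs(),hold_point_z)
E
```

```text
side [0.2793192  0.8543104  0.85493536] 46.24802000274839 [-0.07625691  0.          0.          0.          0.        ]
top [0.45537764 0.07918667 0.90415141] 54.68332363412269 [-0.00931275  0.          0.          0.          0.        ]
wrist [0.23348954 0.63662928 0.38508556] 70.90302182188152 [-0.05772484  0.          0.          0.          0.        ]
{'clock': 0.15, 'joint_pos': array([ 9.21966233e+01,  2.05816204e+01,  6.47048672e-01, -1.46438912e-02,
       -7.01343613e+01, -1.65069790e+01]), 'qvel': array([ 0.05336189, -0.1482333 ,  0.15453082,  0.01703553,  0.04096953,
        0.11817791]), 'tau': array([-1.01959664e-03, -5.83274961e+01,  2.93287933e+01,  7.00116321e+00,
        8.77596787e-03, -1.14005329e-04]), 'tool_pos': array([0.16677565, 0.65371072, 0.22585153]), 'orientation': array([ 1.79929996e+02, -6.38716134e-03, -1.43153363e+01]), 'force': array([ 0.70630022, -0.09957471, -0.61971909]), 'moment': array([-0.01594675,  0.02240437, -0.05003237]), 'opening': 0.0878596111035942} 0.0188
```

View pics/side0.png

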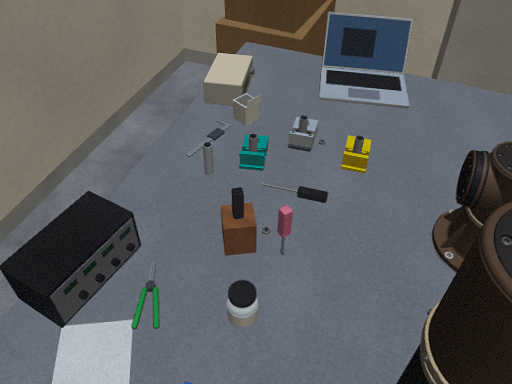

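View pics/top0.png

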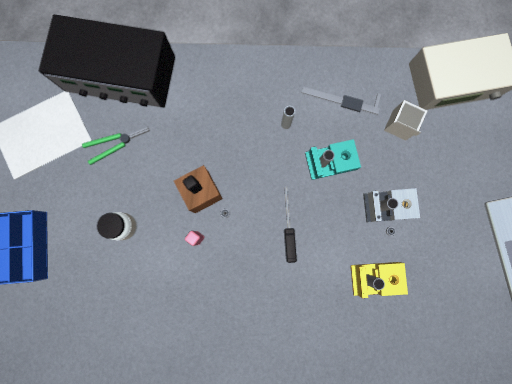

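View pics/wrist0.png

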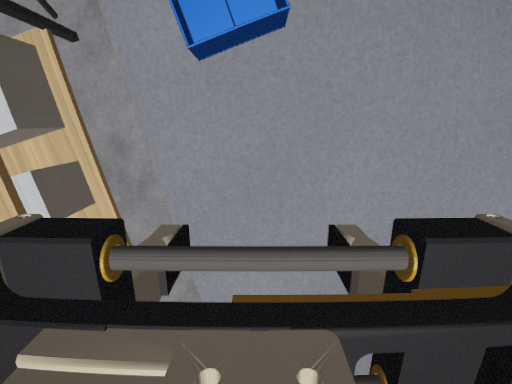

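The pictures show the holder with the black driver at top-view pixel (195,187), the grey clamp at (393,205), and the pink look-alike at (193,238). Next I enlarge the two crops.

```bash
python3 - <<'E'
from h import *
t=load("top0");im=t["image"][:,:,::-1]
a=cv2.resize(im[155:225,165:235],(490,490),interpolation=cv2.INTER_CUBIC)
b=cv2.resize(im[170:240,355:425],(490,490),interpolation=cv2.INTER_CUBIC)
cv2.imwrite("pics/c0.png",cv2.resize(np.hstack([a,b]),(800,400)))
s=load("side0")["image"][:,:,::-1]
a=cv2.resize(s[180:260,205:285],(400,400),interpolation=cv2.INTER_CUBIC)
b=cv2.resize(s[105:155,280:330],(400,400),interpolation=cv2.INTER_CUBIC)
cv2.imwrite("pics/c1.png",np.hstack([a,b]))
for uv,z in [((193,185),.175),((198,189),.095),((393,205),0),((406,204),.037)]: print(onz(t,uv,z))
E
```

```text
[0.55313266 0.20417574 0.175     ]
[0.55518101 0.2065697  0.095     ]
[ 0.53552383 -0.25640879  0.        ]
[ 0.53510273 -0.27334718  0.037     ]
```

View pics/c0.png

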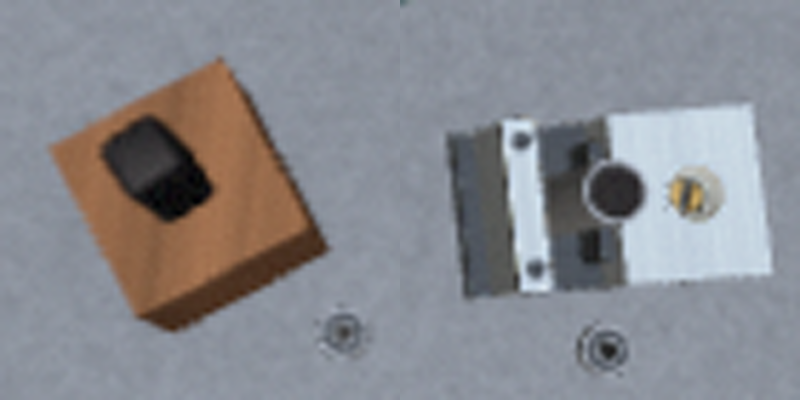

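View pics/c1.png

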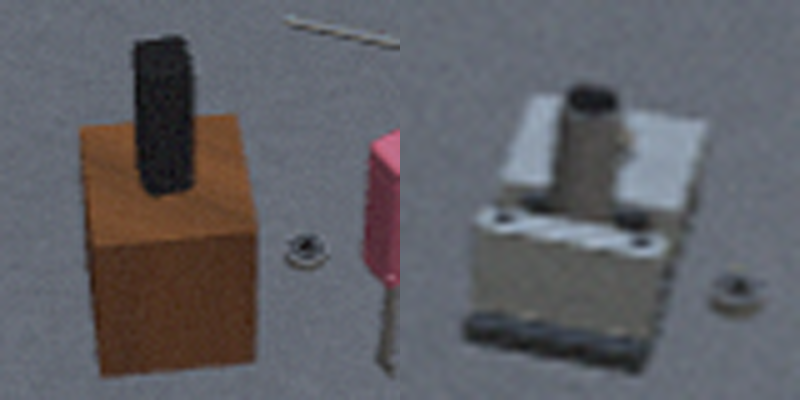

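```bash
python3 - <<'E'
from h import *
t=load("top0");w=load("wrist0")
print(np.round(w["mount"],3))
P=lambda x,y:(165+x*.175-0,155+y*.175)
Q=lambda x,y:(355+(x-400)*.175,170+y*.175)
for p in [(146,148),(50,148),(222,58),(327,248-10),(140,317)]:
    print(P(*p),onz(t,P(*p),.175 if p[0]==146 else .095))
for p,z in [((607,118),.037),((752,103),.037),((773,270),.037),((625,285),.037),((693,194),.037),((693,194),.034),((615,192),.095)]: print(onz(t,Q(*p),z))
c=onz
a,b=onz(t,Q(752,103),.037),onz(t,Q(773,270),.037); d=a-b; print(np.linalg.norm(d),np.degrees(np.arctan2(d[1],d[0])))
for y in (-0.02,.0,.02): print()
E
```

```text
[[-0.001 -0.966 -0.258  0.069]
 [ 1.    -0.001 -0.     0.   ]
 [-0.    -0.258  0.966 -0.159]
 [ 0.     0.     0.     1.   ]]
(190.55, 180.9) [0.56125935 0.20935121 0.175     ]
(173.75, 180.9) [0.57225332 0.26064611 0.095     ]
(203.85, 165.15) [0.60860435 0.19555097 0.095     ]
(222.225, 196.65) [0.53919528 0.15289532 0.095     ]
(189.5, 210.475) [0.50769584 0.22339704 0.095     ]
[ 0.56609635 -0.23948887  0.037     ]
[ 0.57335233 -0.29974973  0.037     ]
[ 0.50457894 -0.30577948  0.037     ]
[ 0.49747709 -0.24486767  0.037     ]
[ 0.53523117 -0.27399884  0.037     ]
[ 0.53550743 -0.27522072  0.034     ]
[ 0.53016383 -0.22041509  0.095     ]
0.06903721370321324 5.0106271192249325
```

>>> jog_arm --pt "10 -11 4 1.5" --pt "20 -22 4 2.5" --pt "20 -23 4 2.5" --pt "20 -23 4 2.5" --pt "20 -23 4 2.5" --pt "20 -23 4 2.5" --pt "20 -23 4 2.5" --pt "20 -23 4 2.5" --pt "20 -23 4 2.5" --pt "20 -23 4 2.5" --fingers 60

```text
clock: 0.98
tool_pos: [0.3575, 0.4356, 0.2666]
orientation: [180.0, 0.0, 9.8]
force: [-0.3, 0.5, -0.5]
opening: 0.0604
```

>>> jog_arm --pt "22 -25 4 2.5" --pt "25 -28 0 2.5" --pt "25 -28 0 2.5" --pt "25 -28 0 2.5" --pt "25 -28 0 2.5" --pt "24 -28 0 2.5" --pt "22 -25 0 2.5" --pt "22 -20 0 2.5" --pt "14 -18 0 0" --pt "0 0 0 0"

```text
clock: 1.82
tool_pos: [0.5627, 0.2059, 0.2698]
orientation: [180.0, 0.1, 29.5]
force: [-0.6, -0.4, 0.4]
opening: 0.0599
```

```bash
python3 - <<'E'
from h import *
s=snap("wrist","w1"); o=s["obs"]; print(o["clock"],o["tool_pos"],o["orientation"],o["joint_pos"],o["qvel"].round(1))
print(proj(s,[[.561,.209,.175],[.557,.208,.095]]))
E
```

```text
1.8167 [0.56268161 0.20593387 0.26981184] [1.79957941e+02 8.09612604e-02 2.95151465e+01] [ 3.87900466e+01  1.20856495e+01 -5.40160209e+00  2.98249877e-02
 -7.25994321e+01  8.07161889e+01] [ 3.  -1.  -1.1 -0.8  0.2 -4.2]
[[254.79773095 197.85424922]
 [254.64562632 184.32868359]]
```

View pics/w1.png

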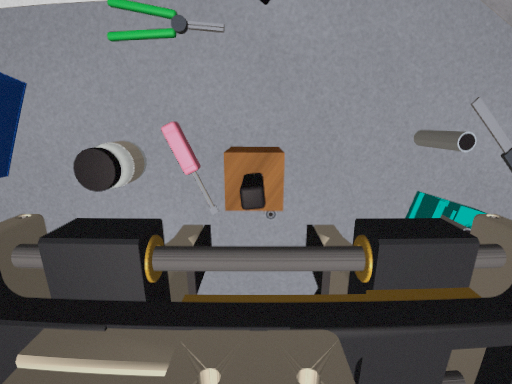

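```bash
python3 - <<'E'
from h import *
s=load("w1");im=s["image"][:,:,::-1]
c=im[140:220,210:300]; cv2.imwrite("pics/c2.png",cv2.resize(c,(720,640),interpolation=cv2.INTER_CUBIC)[:600])
E
```

```text
(no output)
```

View pics/c2.png

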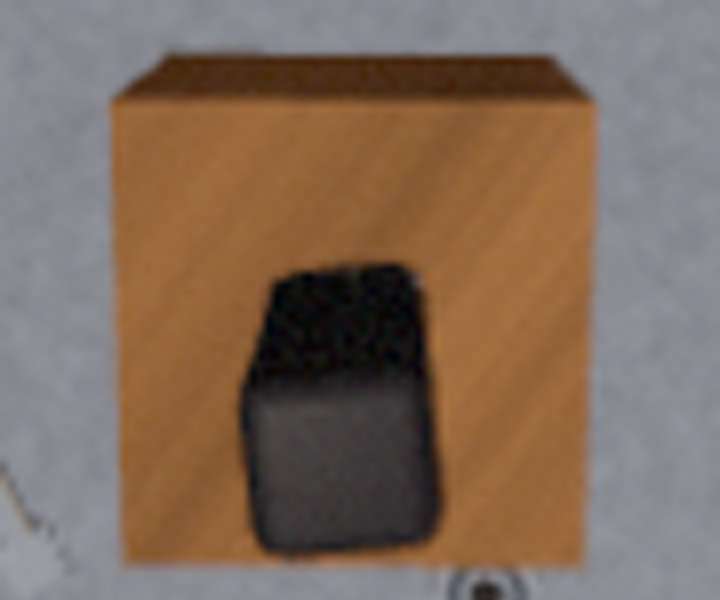

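```bash
python3 - <<'E'
from h import *
s=load("w1")
P=lambda x,y:(210+x/8-.45,140+y/8-.45)
q=[onz(s,P(*p),.175) for p in [(246,390),(430,377),(441,546),(260,552)]]
print(np.mean(q,0))
for i in range(4):
    d=q[(i+1)%4]-q[i]; print(np.linalg.norm(d)*1e3,np.degrees(np.arctan2(d[1],d[0]))%90)
h=[onz(s,P(*p),.095) for p in [(112,100),(594,100),(583,566),(123,564)]]
print(np.mean(h,0))
for i in range(4):
    d=h[(i+1)%4]-h[i]; print(np.linalg.norm(d)*1e3,np.degrees(np.arctan2(d[1],d[0]))%90)
E
```

```text
[0.55986202 0.21084364 0.175     ]
22.29944821675501 33.56728532462864
21.40289814223593 33.35815738257145
22.34209357510352 31.417353238291497
20.564869373977828 33.27463741587655
[0.55913311 0.21061066 0.095     ]
74.13803817472501 29.419738570805343
75.17445858267665 29.455782185686758
74.79721174939895 29.168126319885474
74.84847084057165 28.951895071699102
```

>>> jog_arm --pt "-1 2 -20 1.2" --pt "0 0 -20 1.2" --pt "0 0 -20 1.2" --pt "0 0 -20 0" --pt "0 0 -20 0" --pt "0 0 -10 0" --pt "0 0 0 0" --pt "0 0 0 0" --pt "0 0 0 0" --pt "0 0 0 0"

```text
clock: 2.7
tool_pos: [0.5605, 0.2116, 0.162]
orientation: [180.0, -0.1, 33.3]
force: [0.4, 0.4, 0.3]
opening: 0.0601
```

>>> jog_arm --pt "-0.5 -0.5 -12 0" --pt "0 0 -12 0" --pt "0 0 -12 0" --pt "0 0 -6 0" --pt "0 0 0 0" --pt "0 0 0 0" --pt "0 0 0 0" --pt "0 0 0 0" --pt "0 0 0 0" --pt "0 0 0 0"

```text
clock: 3.53
tool_pos: [0.5596, 0.2107, 0.1191]
orientation: [180.0, -0.0, 33.3]
force: [0.1, -0.3, 0.8]
opening: 0.06
```

>>> jog_arm --pt "0 0 0 0" --pt "0 0 0 0" --pt "0 0 0 0" --pt "0 0 0 0" --pt "0 0 0 0" --pt "0 0 0 0" --pt "0 0 0 0" --pt "0 0 0 0" --pt "0 0 0 0" --pt "0 0 0 0" --fingers 10

```text
clock: 4.37
tool_pos: [0.5594, 0.2105, 0.1185]
orientation: [-180.0, 0.0, 33.3]
force: [0.3, -0.1, -0.5]
opening: 0.0241
```

>>> jog_arm --pt "0 0 6 0" --pt "0 0 14 0" --pt "0 0 18 0" --pt "0 0 18 0" --pt "0 0 18 0" --pt "0 0 18 0" --pt "0 0 18 0" --pt "0 0 10 0" --pt "0 0 0 0" --pt "0 0 0 0"

```text
clock: 5.2
tool_pos: [0.5592, 0.2106, 0.2385]
orientation: [-180.0, -0.0, 33.3]
force: [-0.2, -0.7, -2.6]
opening: 0.0241
```

```bash
python3 - <<'E'
from h import *
s=snap("side","s2"); o=s["obs"]; print(o["tool_pos"],o["force"])
tp=o["tool_pos"]; tip=tp-[0,0,.0985]
u=proj(s,[tip])[0]; print(u)
x,y=u.astype(int)
c=s["image"][y-40:y+20,x-30:x+30,::-1]; cv2.imwrite("pics/c3.png",cv2.resize(c,(600,600),interpolation=cv2.INTER_CUBIC))
w=snap("wrist","w2"); print(proj(w,[tip]))
E
```

```text
[0.55920143 0.21059118 0.23847865] [-0.18015518 -0.74783441 -2.59147934]
[238.23599019 200.73528956]
[[258.52533936 196.7096705 ]]
```

View pics/c3.png

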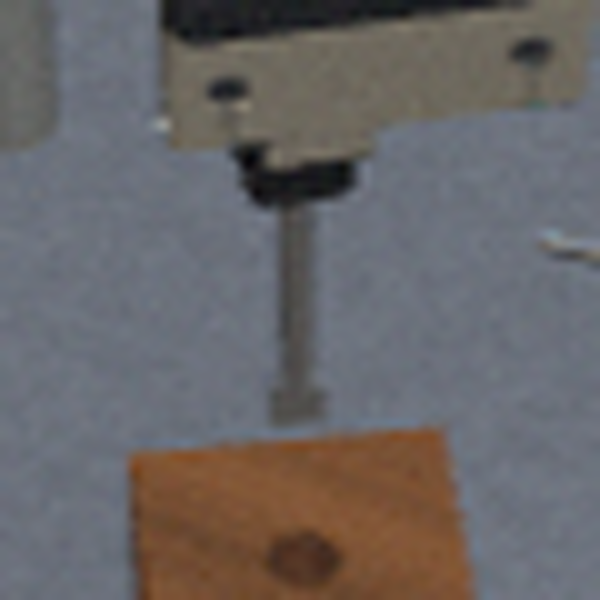

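View pics/w2.png

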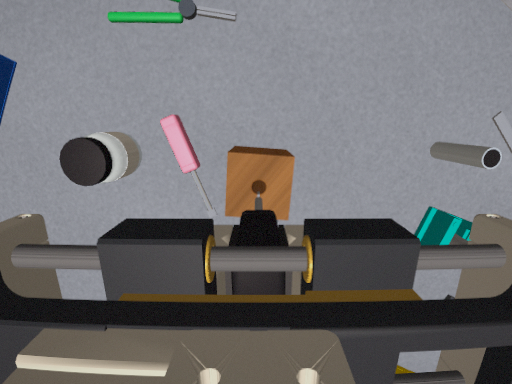

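The driver is lifted. In the side view the blade at about (238,200) appears wide (5 px against 3.5 px for the shaft), so it lies along tool x. Next I move over the clamp to look at the screw.

>>> jog_arm --pt "-2 -12 0 0" --pt "-4 -20 0 -1" --pt "-5 -26 0 -2" --pt "-5 -28 0 -2" --pt "-5 -28 0 -2" --pt "-5 -28 0 -2" --pt "-5 -28 0 -2" --pt "-5 -28 0 -2" --pt "-5 -28 0 -2" --pt "-5 -28 0 -2"

```text
clock: 6.13
tool_pos: [0.5118, -0.0459, 0.238]
orientation: [-180.0, 0.1, 16.1]
force: [1.6, 0.2, -1.4]
opening: 0.0238
```

>>> jog_arm --pt "-5 -28 0 -2" --pt "-5 -28 0 -2" --pt "-5 -28 0 -2" --pt "-5 -28 0 -2" --pt "-5 -28 0 -2" --pt "-5 -28 -4 -1" --pt "-5 -25 -4 0" --pt "-5 -20 -4 0" --pt "-5 -14 -4 0" --pt "-2 -10.5 0 0"

```text
clock: 6.97
tool_pos: [0.4637, -0.2826, 0.221]
orientation: [-179.9, 0.2, 5.1]
force: [-0.7, 0.2, -0.9]
opening: 0.0238
```

>>> jog_arm --pt "0 0 0 0" --pt "0 0 0 0" --pt "0 0 0 0" --pt "0 0 0 0" --pt "0 0 0 0" --pt "0 0 0 0" --pt "0 0 0 0" --pt "0 0 0 0" --pt "0 0 0 0" --pt "0 0 0 0"

```text
clock: 7.8
tool_pos: [0.4665, -0.2809, 0.2226]
orientation: [180.0, -0.0, 5.3]
force: [-0.1, -0.1, -1.6]
opening: 0.0242
```

```bash
python3 - <<'E'
from h import *
s=snap("wrist","w3"); o=s["obs"]; print(o["clock"],o["tool_pos"],o["orientation"],o["qvel"].round(1),o["force"])
u=proj(s,[.535,-.275,.034])[0]; print(u)
x,y=u.astype(int)
c=s["image"][y-30:y+30,x-30:x+30,::-1]; cv2.imwrite("pics/c4.png",cv2.resize(c,(600,600),interpolation=cv2.INTER_CUBIC))
E
```

```text
7.8 [ 0.46645738 -0.28088455  0.22259896] [ 1.79997697e+02 -3.71951390e-03  5.29899714e+00] [-0.1  0.1  0.  -0.1 -0.  -0. ] [-0.14008633 -0.12735363 -1.61061525]
[258.52744691 125.40473015]
```

View pics/w3.png

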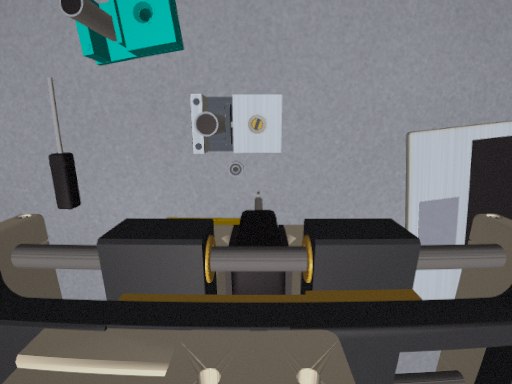

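View pics/c4.png

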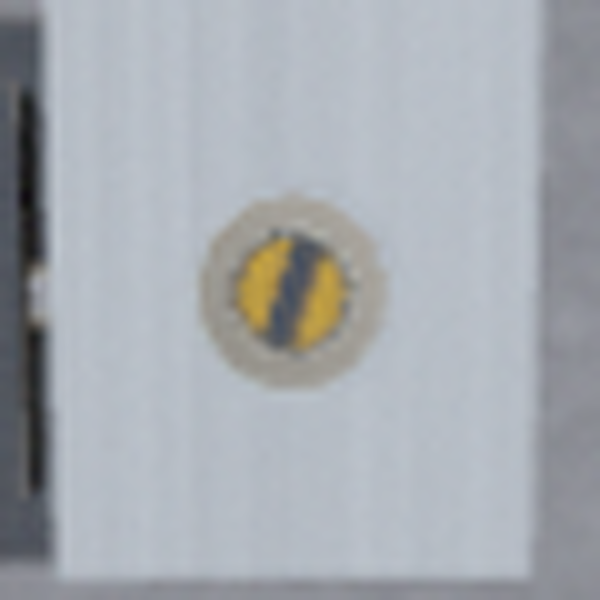

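```bash
python3 - <<'E'
from h import *
s=load("w3");im=s["image"]
x0,y0=258-30,125-30
c=im[y0:y0+60,x0:x0+60].astype(int)
P=lambda x,y:(x0+x/10-.45,y0+y/10-.45)
print("rim",onz(s,P(291,291),.0415),"head",onz(s,P(293,293),.034))
a,b=onz(s,P(305,240),.034),onz(s,P(282,345),.034);d=a-b;print(np.degrees(np.arctan2(d[1],d[0])))
# yellow mask centroid & dark orientation by weighting
yel=(c[...,0]-c[...,2]>50)
ys,xs=np.nonzero(yel);print(len(xs),xs.mean(),ys.mean(),"ctr",onz(s,(x0+xs.mean(),y0+ys.mean()),.034))
cx,cy=xs.mean(),ys.mean()
up=cv2.resize(im[y0:y0+60,x0:x0+60],(600,600),interpolation=cv2.INTER_CUBIC).astype(int)
g=up.sum(2)
yy,xx=np.mgrid[:600,:600]; r=np.hypot(xx-cx*10-4.5,yy-cy*10-4.5)
m=(r<48)&(up[...,0]-up[...,2]<25)
pts=np.c_[xx[m],yy[m]].astype(np.float32)
vx,vy,px,py=cv2.fitLine(pts,cv2.DIST_L2,0,.01,.01).ravel(); print(px,py,vx,vy)
a,b=onz(s,P(px,py),.034),onz(s,P(px+100*vx,py+100*vy),.034);d=a-b;print(a,np.degrees(np.arctan2(d[1],d[0]))%180)
t=s["obs"]["tool_pos"]; print("tip proj",proj(s,[t-[0,0,.0985]]))
c=im[180:215,238:278,::-1]; cv2.imwrite("pics/c5.png",cv2.resize(c,(640,560),interpolation=cv2.INTER_CUBIC))
E
```

```text
rim [ 0.53687202 -0.27251193  0.0415    ] head [ 0.536695   -0.27273831  0.034     ]
-7.517937181346881
56 28.589285714285715 28.857142857142858 ctr [ 0.5366567  -0.27241446  0.034     ]
291.61633 293.49655 0.3072503 -0.95162874
[ 0.53661908 -0.27257142  0.034     ] 166.8199571288643
tip proj [[258.24120446 197.04641582]]
```

View pics/c5.png

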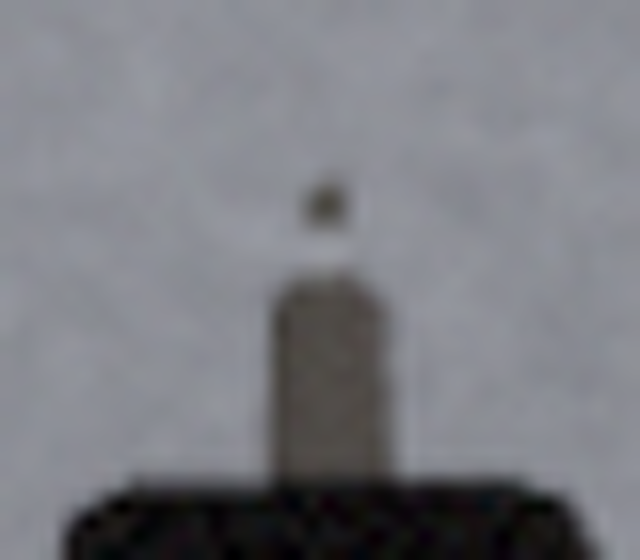

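The screw head at wrist pixel (257,124) has its slot at about -10° in world, centred at (0.5367, -0.2725). I move above it and descend.

>>> jog_arm --pt "5 0.4 0 0" --pt "10 1 0 -1" --pt "12 2 0 -1" --pt "12 2 0 -1" --pt "12 1 0 -1" --pt "10 1 0 -1" --pt "6 1 0 0" --pt "3.2 0 0 0" --pt "0 0 0 0" --pt "0 0 0 0"

```text
clock: 8.68
tool_pos: [0.5364, -0.2725, 0.2223]
orientation: [-180.0, 0.0, 0.3]
force: [-0.6, -0.3, -1.9]
opening: 0.0237
```

>>> jog_arm --pt "0 0 -6 0" --pt "0 0 -12 0" --pt "0 0 -15 0" --pt "0 0 -15 0" --pt "0 0 -13 0" --pt "0 0 -7 0" --pt "0 0 -3 0" --pt "0 0 0 0" --pt "0 0 0 0" --pt "0 0 0 0"

```text
clock: 9.52
tool_pos: [0.5371, -0.2728, 0.1525]
orientation: [180.0, -0.1, 0.3]
force: [0.1, -0.3, -0.8]
opening: 0.0239
```

```bash
python3 - <<'E'
from h import *
s=snap("wrist","w4"); o=s["obs"]; print(o["clock"],o["tool_pos"],o["orientation"],o["force"],o["moment"])
c=s["image"][150:230,206:306,::-1]; cv2.imwrite("pics/c6.png",cv2.resize(c,(750,600),interpolation=cv2.INTER_CUBIC))
E
```

```text
9.5167 [ 0.53708045 -0.27275808  0.15248908] [ 1.79975722e+02 -8.33085751e-02  2.90408753e-01] [ 0.12473109 -0.30485673 -0.81775457] [-0.07149026 -0.03212111  0.00948817]
```

View pics/c6.png

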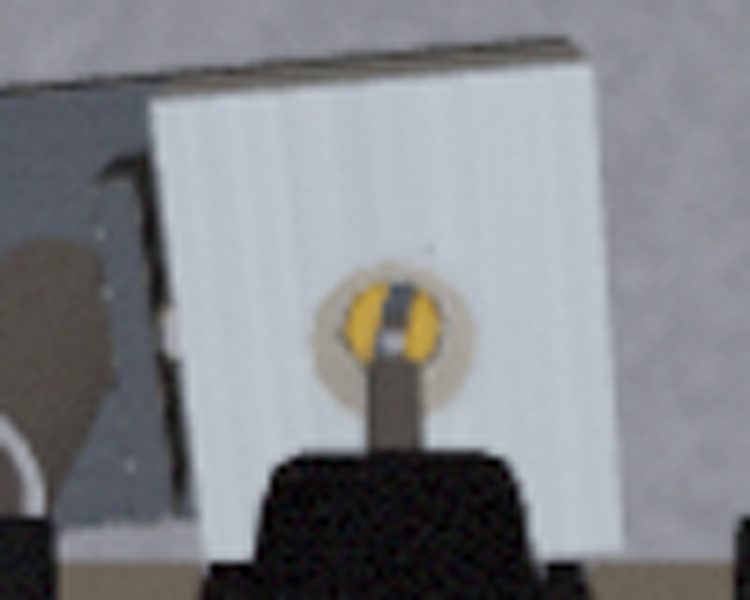

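The shaft at crop x≈395 lines up with the head at x≈393, so I lower it.

>>> jog_arm --pt "-0.2 0.2 -4 0" --pt "0 0 -4 0" --pt "0 0 -4 0" --pt "0 0 -3 0" --pt "0 0 -2 0" --pt "0 0 -1 0" --pt "0 0 0 0" --pt "0 0 0 0" --pt "0 0 0 0" --pt "0 0 0 0"

```text
clock: 10.4
tool_pos: [0.5365, -0.2724, 0.1338]
orientation: [180.0, -0.0, 0.3]
force: [0.3, -0.0, -1.1]
opening: 0.0238
```

>>> jog_arm --pt "0 0 -1 0" --pt "0 0 0 0" --pt "0 0 -1 0" --pt "0 0 0 0" --pt "0 0 0 0" --pt "0 0 0 0" --pt "0 0 0 0" --pt "0 0 0 0" --pt "0 0 0 0" --pt "0 0 0 0"

```text
clock: 11.23
tool_pos: [0.5364, -0.2724, 0.1316]
orientation: [180.0, -0.0, 0.3]
force: [0.7, -1.4, -2.0]
opening: 0.0238
```

>>> jog_arm --pt "0 0 -1 0" --pt "0 0 0 0" --pt "0 0 0 0" --pt "0 0 0 0" --pt "0 0 0 0" --pt "0 0 0 0" --pt "0 0 0 0" --pt "0 0 0 0" --pt "0 0 0 0" --pt "0 0 0 0"

```text
clock: 12.07
tool_pos: [0.5364, -0.2724, 0.1306]
orientation: [180.0, -0.0, 0.3]
force: [0.1, -2.3, -1.2]
opening: 0.0238
```

>>> jog_arm --pt "0 0 -1 0" --pt "0 0 0 0" --pt "0 0 0 0" --pt "0 0 0 0" --pt "0 0 0 0" --pt "0 0 0 0" --pt "0 0 0 0" --pt "0 0 0 0" --pt "0 0 0 0" --pt "0 0 0 0"

```text
clock: 12.9
tool_pos: [0.5364, -0.2724, 0.1296]
orientation: [180.0, -0.0, 0.3]
force: [1.1, -1.9, -0.2]
opening: 0.0237
```

```bash
python3 - <<'E'
from h import *
s=snap("wrist","w5"); o=s["obs"]; print(o["clock"],o["tool_pos"],o["orientation"],o["force"],o["moment"])
c=s["image"][150:230,206:306,::-1]; cv2.imwrite("pics/c7.png",cv2.resize(c,(750,600),interpolation=cv2.INTER_CUBIC))
s=snap("top","t5"); x,y=proj(s,[.5366,-.2725,.04])[0].astype(int)
E
```

```text
12.9 [ 0.53642449 -0.27239926  0.12960327] [ 1.79995722e+02 -5.53508549e-03  2.87684715e-01] [ 1.10177072 -1.94378093 -0.2177281 ] [-1.1283237  -0.46831214 -0.02052584]
```

View pics/c7.png

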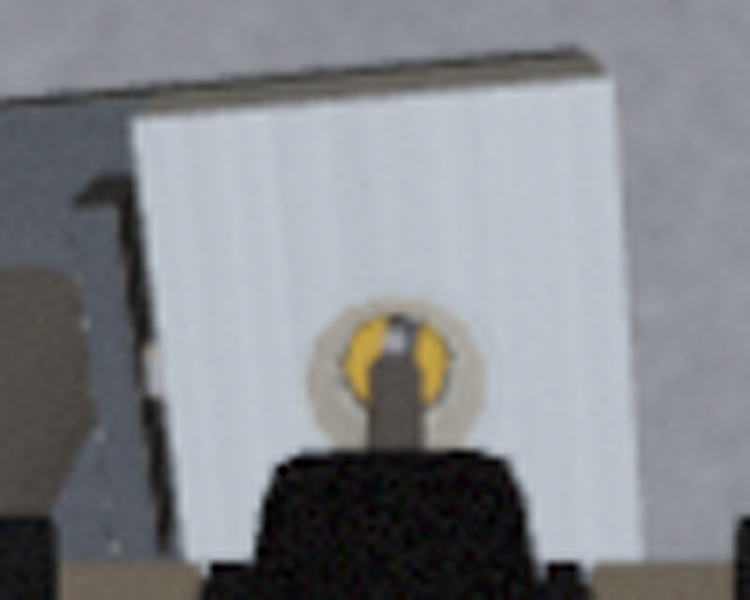

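>>> jog_arm --pt "0 -0.5 0 0" --pt "0 0 0 0" --pt "0 0 -1 0" --pt "0 0 0 0" --pt "0 0 0 0" --pt "0 0 0 0" --pt "0 0 0 0" --pt "0 0 0 0" --pt "0 0 0 0" --pt "0 0 0 0"

```text
clock: 13.83
tool_pos: [0.5364, -0.2728, 0.1285]
orientation: [-180.0, -0.0, 0.3]
force: [0.6, 0.4, -0.6]
opening: 0.0236
```

```bash
cat > o.py <<'E'
from h import *
o=get_obs(); print(o["clock"],(o["tool_pos"]*1e3).round(1),o["orientation"].round(1),o["force"].round(2),o["moment"].round(3))
E
python3 o.py
```

```text
13.8333 [ 536.4 -272.8  128.5] [-180.    -0.     0.3] [ 0.63  0.43 -0.59] [-0.001 -0.609 -0.044]
```

>>> jog_arm --pt "0 0 -0.5 0" --pt "0 0 0 0" --pt "0 0 -0.5 0" --pt "0 0 0 0" --pt "0 0 0 0" --pt "0 0 0 0" --pt "0 0 0 0" --pt "0 0 0 0" --pt "0 0 0 0" --pt "0 0 0 0"

```text
clock: 14.67
tool_pos: [0.5364, -0.2729, 0.1276]
orientation: [180.0, -0.0, 0.3]
force: [0.4, 1.1, 2.3]
opening: 0.0239
```

```bash
python3 o.py
```

```text
14.6667 [ 536.4 -272.9  127.6] [180.   -0.    0.3] [0.39 1.07 2.35] [ 0.443 -0.387 -0.042]
```

>>> jog_arm --pt "0 0 0 -1" --pt "0 0 0 -1" --pt "0 0 0 -1" --pt "0 0 0 -1" --pt "0 0 0 -1" --pt "0 0 0 -1" --pt "0 0 0 0" --pt "0 0 0 0" --pt "0 0 0 0" --pt "0 0 0 0"

```text
clock: 15.5
tool_pos: [0.5364, -0.2729, 0.1276]
orientation: [180.0, 0.0, -5.7]
force: [0.3, 0.8, 2.5]
opening: 0.0241
```

```bash
python3 o.py
```

```text
15.5 [ 536.4 -272.9  127.6] [180.    0.   -5.7] [0.31 0.83 2.54] [ 0.217 -0.297 -0.022]
```

>>> jog_arm --pt "0 0 0 -1" --pt "0 0 0 -1" --pt "0 0 0 -1" --pt "0 0 0 -1" --pt "0 0 0 -1" --pt "0 0 0 0" --pt "0 0 0 0" --pt "0 0 0 0" --pt "0 0 0 0" --pt "0 0 0 0"

```text
clock: 16.33
tool_pos: [0.5363, -0.2729, 0.1276]
orientation: [180.0, 0.0, -10.7]
force: [0.5, -0.6, 3.1]
opening: 0.0238
```

```bash
python3 o.py
```

```text
16.3333 [ 536.3 -272.9  127.6] [180.    0.  -10.7] [ 0.49 -0.56  3.15] [0.043 0.007 0.006]
```

>>> jog_arm --pt "0 0 -0.5 -1" --pt "0 0 0 -1" --pt "0 0 0 -1" --pt "0 0 0 -1" --pt "0 0 0 -1" --pt "0 0 0 -1" --pt "0 0 0 -1" --pt "0 0 0 -1" --pt "0 0 0 0" --pt "0 0 0 0"

```text
clock: 17.17
tool_pos: [0.5364, -0.2729, 0.1271]
orientation: [-180.0, 0.0, -18.7]
force: [0.0, -0.3, 3.8]
opening: 0.024
```

```bash
python3 o.py; python3 o.py
```

```text
17.1667 [ 536.4 -272.9  127.1] [-180.     0.   -18.7] [ 0.01 -0.3   3.8 ] [0.136 0.068 0.026]
17.1667 [ 536.4 -272.9  127.1] [-180.     0.   -18.7] [ 0.01 -0.3   3.8 ] [0.136 0.068 0.026]
```

>>> jog_arm --pt "0 0 0 -1" --pt "0 0 0 -1" --pt "0 0 0 -1" --pt "0 0 0 -1" --pt "0 0 0 -1" --pt "0 0 0 -1" --pt "0 0 0 0" --pt "0 0 0 0" --pt "0 0 0 0" --pt "0 0 0 0"

```text
clock: 18.0
tool_pos: [0.5365, -0.2728, 0.1271]
orientation: [-180.0, -0.0, -24.7]
force: [0.7, 2.0, 3.0]
opening: 0.024
```

```bash
python3 - <<'E'
from h import *
s=snap("wrist","w6"); o=s["obs"]; print(o["clock"],o["tool_pos"],o["orientation"],o["force"],o["moment"])
c=s["image"][150:230,206:306,::-1]; cv2.imwrite("pics/c8.png",cv2.resize(c,(750,600),interpolation=cv2.INTER_CUBIC))
E
```

```text
18.0 [ 0.53651463 -0.2727894   0.12709599] [-1.79989706e+02 -1.27967612e-02 -2.46986566e+01] [0.65776814 2.01222581 3.04487441] [ 0.83465712 -0.40438017  0.04711819]
```

View pics/c8.png

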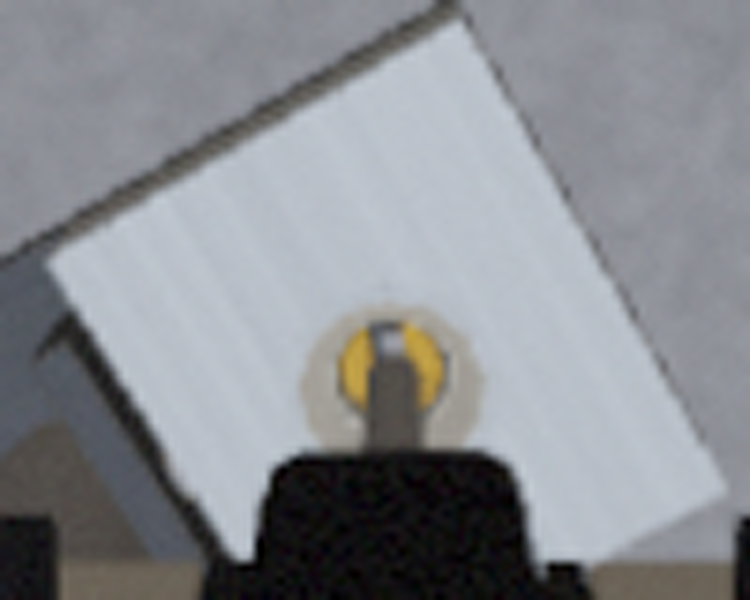

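The torque is rising and the force has been steady with no drop, so the blade was already in the slot. In the picture the slot lags the blade slightly. I go on tightening.

>>> jog_arm --pt "0 0 0 -1" --pt "0 0 0 -2" --pt "0 0 0 -2" --pt "0 0 0 -2" --pt "0 0 0 -2" --pt "0 0 0 -2" --pt "0 0 0 -2" --pt "0 0 0 -2" --pt "0 0 0 -1" --pt "0 0 0 0"

```text
clock: 18.88
tool_pos: [0.5367, -0.2727, 0.1271]
orientation: [-180.0, -0.0, -40.8]
force: [0.6, 3.1, 3.7]
opening: 0.0237
```

```bash
python3 o.py
```

```text
18.8833 [ 536.7 -272.7  127.1] [-180.    -0.   -40.8] [0.6  3.08 3.7 ] [ 1.412 -0.846  0.054]
```

>>> jog_arm --pt "0 0 0 -1" --pt "0 0 0 -2" --pt "0 0 0 -2" --pt "0 0 0 -2" --pt "0 0 0 -2" --pt "0 0 0 -2" --pt "0 0 0 -2" --pt "0 0 0 -2" --pt "0 0 0 -2" --pt "0 0 0 -1"

```text
clock: 19.72
tool_pos: [0.5367, -0.2727, 0.1271]
orientation: [-180.0, -0.0, -58.8]
force: [1.9, 4.2, 3.6]
opening: 0.024
```

```bash
python3 - <<'E'
from h import *
s=snap("wrist","w7"); o=s["obs"]; print(o["clock"],o["tool_pos"],o["orientation"],o["force"],o["moment"])
c=s["image"][150:230,206:306,::-1]; cv2.imwrite("pics/c9.png",cv2.resize(c,(750,600),interpolation=cv2.INTER_CUBIC))
E
```

```text
19.7167 [ 0.53669567 -0.2727453   0.12712938] [-1.79966305e+02 -1.33452419e-02 -5.88209948e+01] [1.87997481 4.15913932 3.60885377] [ 1.58133179 -1.10478418  0.05834935]
```

View pics/c9.png

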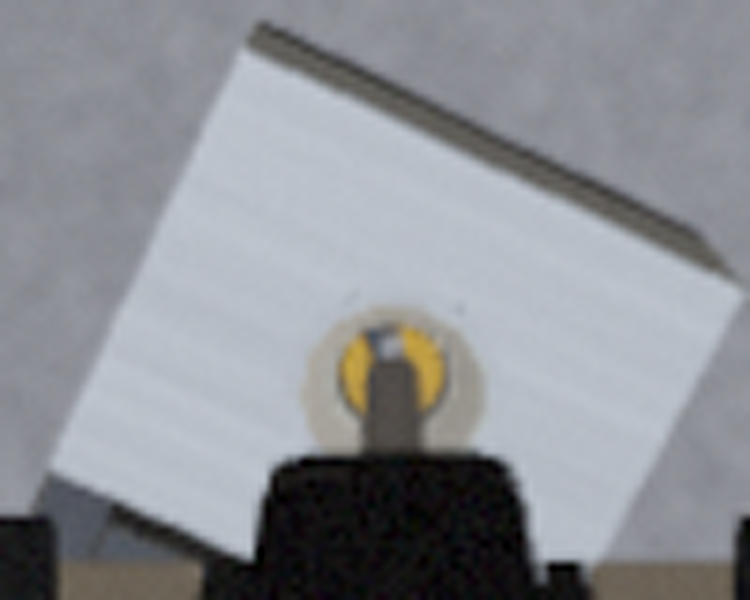

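>>> jog_arm --pt "0 0 0 -2" --pt "0 0 0 -2" --pt "0 0 0 -2" --pt "0 0 0 -1" --pt "0 0 0 0" --pt "0 0 0 0" --pt "0 0 0 3" --pt "0 0 0 3" --pt "0 0 0 2" --pt "0 0 0 0"

```text
clock: 20.6
tool_pos: [0.5364, -0.273, 0.1271]
orientation: [180.0, -0.0, -57.6]
force: [2.6, 1.8, 3.8]
opening: 0.0238
```

>>> jog_arm --pt "0 0 3 0" --pt "0 0 5 0" --pt "0 0 8 0" --pt "0 0 12 0" --pt "0 0 15 0" --pt "0 0 15 0" --pt "0 0 15 0" --pt "0 0 15 0" --pt "0 0 12 0" --pt "0 0 0 0"

```text
clock: 21.43
tool_pos: [0.5366, -0.2738, 0.2301]
orientation: [-179.9, -0.2, -57.7]
force: [0.0, -0.2, -0.8]
opening: 0.0239
```

```bash
python3 o.py
```

```text
21.4333 [ 536.6 -273.8  230.1] [-179.9   -0.2  -57.7] [ 0.02 -0.19 -0.76] [ 0.04  -0.15  -0.073]
```

>>> jog_arm --pt "-5 8 0 0" --pt "-8 12 0 0" --pt "-8 14 0 0" --pt "-8 12 0 0" --pt "-5 8 0 0" --pt "-3 4 0 0" --pt "0 0 0 0" --pt "0 0 0 0" --pt "0 0 0 0" --pt "0 0 0 0"

```text
clock: 22.27
tool_pos: [0.4996, -0.2153, 0.2269]
orientation: [180.0, 0.0, -57.7]
force: [-0.3, -0.2, -1.5]
opening: 0.024
```

```bash
python3 - <<'E'
from h import *
s=snap("wrist","w8"); o=s["obs"]; print(o["clock"],o["tool_pos"],o["orientation"])
u=proj(s,[.5366,-.2725,.034])[0]; print(u)
x0,y0=u.astype(int)-30; im=s["image"]
c=im[y0:y0+60,x0:x0+60]; cv2.imwrite("pics/c10.png",cv2.resize(c[:,:,::-1],(600,600),interpolation=cv2.INTER_CUBIC))
c=c.astype(int);yel=(c[...,0]-c[...,2]>50)
ys,xs=np.nonzero(yel);cx,cy=xs.mean(),ys.mean(); print(x0+cx,y0+cy)
up=cv2.resize(im[y0:y0+60,x0:x0+60],(600,600),interpolation=cv2.INTER_CUBIC).astype(int)
yy,xx=np.mgrid[:600,:600]; r=np.hypot(xx-cx*10-4.5,yy-cy*10-4.5)
P=lambda x,y:(x0+x/10-.45,y0+y/10-.45)
m=(r<48)&(up[...,0]-up[...,2]<25)
vx,vy,px,py=cv2.fitLine(np.c_[xx[m],yy[m]].astype(np.float32),cv2.DIST_L2,0,.01,.01).ravel()
a,b=onz(s,P(px,py),.034),onz(s,P(px+100*vx,py+100*vy),.034);d=a-b;print(a,np.degrees(np.arctan2(d[1],d[0]))%180-180)
E
```

```text
22.2667 [ 0.49963061 -0.21526052  0.22685063] [ 1.79982776e+02  4.76647334e-03 -5.77362630e+01]
[257.29080458 126.15617496]
257.34615384615387 126.23076923076923
[ 0.53654307 -0.27240944  0.034     ] -48.83351387565227
```

View pics/c10.png

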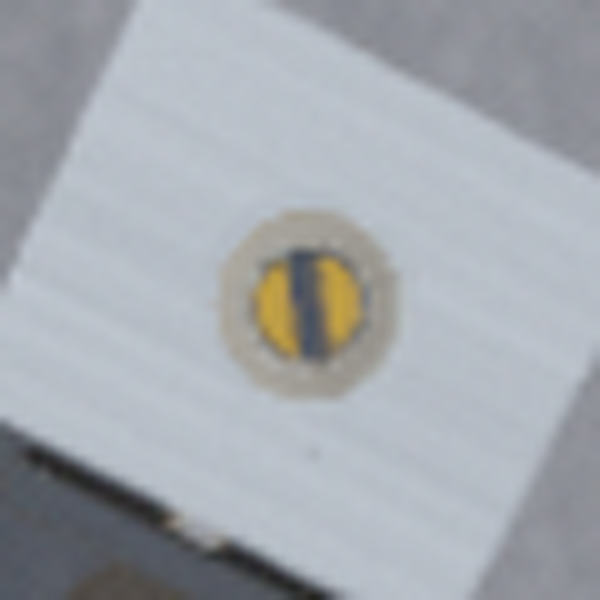

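View pics/w8.png

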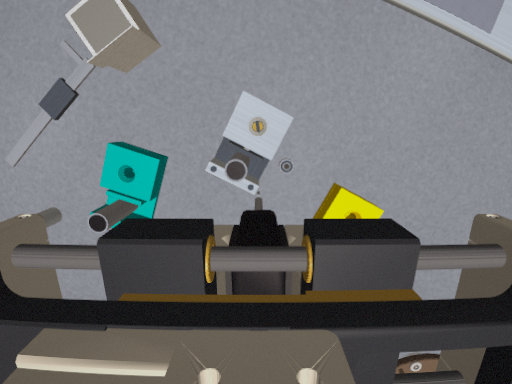

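```bash
python3 - <<'E'
from h import *
for fn in ("w3","w8"):
    s=load(fn); im=s["image"].astype(float)
    u=proj(s,[.5366,-.2725,.034])[0]
    x0,y0=np.round(u).astype(int)
    yy,xx=np.mgrid[y0-9:y0+10,x0-9:x0+10]
    c=im[y0-9:y0+10,x0-9:x0+10]; w=np.clip(c[...,0]-c[...,2]-15,0,None)
    cx,cy=(w*xx).sum()/w.sum(),(w*yy).sum()/w.sum()
    for R in (7,9):
        W=w*(np.hypot(xx-cx,yy-cy)<R)
        C=np.array([[(W*(xx-cx)**2).sum(),(W*(xx-cx)*(yy-cy)).sum()],[0,(W*(yy-cy)**2).sum()]]);C[1,0]=C[0,1]
        e,v=np.linalg.eigh(C/W.sum()); v=v[:,0]
        a,b=onz(s,(cx-5*v[0],cy-5*v[1]),.034),onz(s,(cx+5*v[0],cy+5*v[1]),.034);d=b-a
        print(fn,R,e,"slot",(np.degrees(np.arctan2(d[1],d[0]))+90)%180-90)
    # darkness weighted line in small circle
    g=np.clip(100-(c[...,0]-c[...,2]),0,None)
    for R in (4.5,5):
        W=g*(np.hypot(xx-cx,yy-cy)<R)
        C=np.cov(np.c_[xx.ravel(),yy.ravel()].T,aweights=W.ravel()+1e-9); e,v=np.linalg.eigh(C); v=v[:,1]
        a,b=onz(s,(cx-5*v[0],cy-5*v[1]),.034),onz(s,(cx+5*v[0],cy+5*v[1]),.034);d=b-a
        print(fn,"dark",R,e,(np.degrees(np.arctan2(d[1],d[0]))+90)%180-90)
E
```

```text
w3 7 [ 5.43314011 11.01849828] slot -17.028920201260178
w3 9 [ 5.43314011 11.01849828] slot -17.028920201260178
w3 dark 4.5 [0.90413823 6.8381682 ] -12.242628501484603
w3 dark 5 [1.3177555  8.02247877] -14.087189855960474
w8 7 [ 5.01141982 10.86784262] slot -48.81189616386982
w8 9 [ 5.02332465 10.86910486] slot -48.88050422786739
w8 dark 4.5 [0.90889292 6.92393975] -49.26479453811689
w8 dark 5 [1.24121129 7.79000165] -47.96494009313045
```

The two looks at the slot give about 32–45° of turn depending on the method, which is too near the lower bound of 33°. I re-insert the blade aligned with the slot and add about 8°.

>>> jog_arm --pt "5 -8 0 2" --pt "8 -12 0 2" --pt "8 -14 0 2" --pt "8 -12 0 2" --pt "5 -8 0 0.5" --pt "3 -3.4 0 0" --pt "0 0 0 0" --pt "0 0 0 0" --pt "0 0 0 0" --pt "0 0 0 0"

```text
clock: 23.15
tool_pos: [0.5361, -0.2718, 0.2273]
orientation: [-180.0, -0.0, -49.2]
force: [-0.1, 0.4, -0.8]
opening: 0.0239
```

>>> jog_arm --pt "0 0 -6 0" --pt "0 0 -12 0" --pt "0 0 -15 0" --pt "0 0 -15 0" --pt "0 0 -15 0" --pt "0 0 -10 0" --pt "0 0 -5 0" --pt "0 0 -3 0" --pt "0 0 0 0" --pt "0 0 0 0"

```text
clock: 23.98
tool_pos: [0.5368, -0.2724, 0.1467]
orientation: [-180.0, -0.0, -49.2]
force: [-0.1, 0.6, -0.8]
opening: 0.0239
```

>>> jog_arm --pt "0 0 -4 0" --pt "0 0 -4 0" --pt "0 0 -3 0" --pt "0 0 0 0" --pt "0 0 0 0" --pt "0 0 0 0" --pt "0 0 0 0" --pt "0 0 0 0" --pt "0 0 0 0" --pt "0 0 0 0"

```text
clock: 24.82
tool_pos: [0.5364, -0.2723, 0.1351]
orientation: [-180.0, -0.0, -49.2]
force: [-0.5, 0.4, -1.9]
opening: 0.0239
```

```bash
python3 o.py
```

```text
24.8167 [ 536.4 -272.3  135.1] [-180.    -0.   -49.2] [-0.47  0.41 -1.93] [ 0.079 -0.009 -0.006]
```

>>> jog_arm --pt "0 0 -2 0" --pt "0 0 -1 0" --pt "0 0 -1 0" --pt "0 0 -1 0" --pt "0 0 0 0" --pt "0 0 0 0" --pt "0 0 0 0" --pt "0 0 0 0" --pt "0 0 0 0" --pt "0 0 0 0"

```text
clock: 25.65
tool_pos: [0.5364, -0.2723, 0.1301]
orientation: [-180.0, -0.0, -49.2]
force: [-0.3, 1.1, -2.3]
opening: 0.0239
```

```bash
python3 o.py
```

```text
25.65 [ 536.4 -272.3  130.1] [-180.    -0.   -49.2] [-0.3   1.09 -2.26] [ 0.057 -0.021 -0.008]
```

>>> jog_arm --pt "0 0 -1 0" --pt "0 0 -1 0" --pt "0 0 -0.6 0" --pt "0 0 0 0" --pt "0 0 0 0" --pt "0 0 0 0" --pt "0 0 0 0" --pt "0 0 0 0" --pt "0 0 0 0" --pt "0 0 0 0"

```text
clock: 26.48
tool_pos: [0.5365, -0.2723, 0.1276]
orientation: [-180.0, -0.0, -49.2]
force: [-1.1, 0.6, 2.6]
opening: 0.0238
```

```bash
python3 o.py
```

```text
26.4833 [ 536.5 -272.3  127.6] [-180.    -0.   -49.2] [-1.1   0.58  2.56] [ 0.211  0.248 -0.036]
```

>>> jog_arm --pt "0 0 0 -2" --pt "0 0 0 -2.5" --pt "0 0 0 -2.5" --pt "0 0 0 -2.5" --pt "0 0 0 -2.5" --pt "0 0 0 -2.5" --pt "0 0 0 -2.5" --pt "0 0 0 0" --pt "0 0 0 0" --pt "0 0 0 0"

```text
clock: 27.32
tool_pos: [0.5369, -0.2723, 0.1277]
orientation: [-180.0, -0.0, -66.1]
force: [0.8, 0.7, 2.7]
opening: 0.0239
```

```bash
python3 o.py
```

```text
27.3167 [ 536.9 -272.3  127.7] [-180.    -0.   -66.1] [0.81 0.73 2.74] [ 0.398 -0.535  0.102]
```

>>> jog_arm --pt "0 0 0 -2" --pt "0 0 0 -2" --pt "0 0 0 -2" --pt "0 0 0 -1.5" --pt "0 0 0 0" --pt "0 0 0 0" --pt "0 0 0 3" --pt "0 0 0 3" --pt "0 0 0 3" --pt "0 0 0 1"

```text
clock: 28.15
tool_pos: [0.5365, -0.2724, 0.1275]
orientation: [-180.0, -0.0, -63.5]
force: [0.2, 0.8, 3.0]
opening: 0.0239
```

>>> jog_arm --pt "0 0 3 0" --pt "0 0 5 0" --pt "0 0 8 0" --pt "0 0 12 0" --pt "0 0 15 0" --pt "0 0 15 0" --pt "0 0 15 0" --pt "0 0 15 0" --pt "0 0 12 0" --pt "0 0 0 0"

```text
clock: 28.98
tool_pos: [0.5371, -0.2729, 0.2307]
orientation: [-179.9, -0.2, -63.7]
force: [-0.1, 0.2, -0.6]
opening: 0.0239
```

>>> jog_arm --pt "-4 9 0 0" --pt "-6 13 0 0" --pt "-6 14 0 0" --pt "-6 13 0 0" --pt "-4 9 0 0" --pt "-2 4 0 0" --pt "0 0 0 0" --pt "0 0 0 0" --pt "0 0 0 0" --pt "0 0 0 0"

```text
clock: 29.82
tool_pos: [0.5086, -0.2106, 0.2273]
orientation: [180.0, -0.0, -63.7]
force: [-0.2, -0.5, -1.6]
opening: 0.0241
```

```bash
python3 - <<'E'
from h import *
s=snap("wrist","w9"); o=s["obs"]; print(o["clock"],o["tool_pos"],o["orientation"])
t=snap("top","t9")
for fn in ("w3","w8","w9"):
    s=load(fn); im=s["image"].astype(float)
    u=proj(s,[.5366,-.2725,.034])[0]
    x0,y0=np.round(u).astype(int)
    yy,xx=np.mgrid[y0-9:y0+10,x0-9:x0+10]
    c=im[y0-9:y0+10,x0-9:x0+10]; w=np.clip(c[...,0]-c[...,2]-15,0,None)
    cx,cy=(w*xx).sum()/w.sum(),(w*yy).sum()/w.sum()
    def rep(n,v):
        a,b=onz(s,(cx-5*v[0],cy-5*v[1]),.034),onz(s,(cx+5*v[0],cy+5*v[1]),.034);d=b-a
        print(fn,n,(np.degrees(np.arctan2(d[1],d[0]))+90)%180-90)
    e,v=np.linalg.eigh(np.cov(np.c_[xx.ravel(),yy.ravel()].T,aweights=w.ravel())); rep("yel",v[:,0])
    g=np.clip(100-(c[...,0]-c[...,2]),0,None)
    for R in (4,4.5,5):
        W=g*np.clip(R+.5-np.hypot(xx-u[0],yy-u[1]),0,1)
        e,v=np.linalg.eigh(np.cov(np.c_[xx.ravel(),yy.ravel()].T,aweights=W.ravel()+1e-9)); rep("dark%.1f"%R,v[:,1])
    x0-=30;y0-=30
    if fn=="w9": cv2.imwrite("pics/c11.png",cv2.resize(s["image"][y0+15:y0+45,x0+15:x0+45,::-1],(600,600),interpolation=cv2.INTER_CUBIC))
E
```

```text
29.8167 [ 0.50857998 -0.21061469  0.22734169] [ 1.79989057e+02 -2.00612918e-03 -6.37328549e+01]
w3 yel -17.028920201260178
w3 dark4.0 -12.93391324523833
w3 dark4.5 -12.983068505685765
w3 dark5.0 -13.700194539871461
w8 yel -48.88050422786739
w8 dark4.0 -49.68828955375784
w8 dark4.5 -48.86245547879096
w8 dark5.0 -48.87386421949361
w9 yel -54.63194434318556
w9 dark4.0 -57.081283644083044
w9 dark4.5 -57.49890578522701
w9 dark5.0 -56.96453179545048
```

View pics/c11.png

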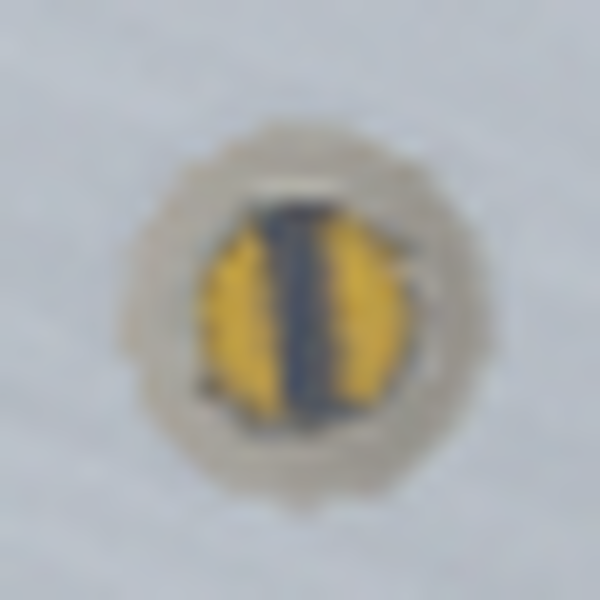

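The slot now reads −57.2° against −13.3° at the start, so the screw has turned about 44°, close to an eighth of a turn. I take the driver back to the holder.

>>> jog_arm --pt "1 10 2 3" --pt "2 18 4 5" --pt "3 25 4 5" --pt "3 26 0 5" --pt "3 26 0 5" --pt "3 26 0 5" --pt "3 26 0 5" --pt "3 26 0 5" --pt "3 26 0 5" --pt "3 26 0 5"

```text
clock: 30.75
tool_pos: [0.5356, 0.0257, 0.2374]
orientation: [180.0, -0.0, -15.5]
force: [0.4, -0.2, -1.7]
opening: 0.0244
```

>>> jog_arm --pt "3 26 0 5" --pt "3 26 0 5" --pt "3 26 0 5" --pt "3 26 0 5" --pt "3 26 0 5" --pt "3 22 0 5" --pt "3 16 0 5" --pt "2.8 10 0 5" --pt "0 6 0 5" --pt "0 2.1 0 4"

```text
clock: 31.58
tool_pos: [0.5595, 0.2117, 0.2368]
orientation: [180.0, 0.0, 33.6]
force: [1.1, -0.3, -1.4]
opening: 0.0239
```

>>> jog_arm --pt "0 0 0 0" --pt "0 0 0 0" --pt "0 0 0 0" --pt "0 0 0 0" --pt "0 0 0 0" --pt "0 0 0 0" --pt "0 0 0 0" --pt "0 0 0 0" --pt "0 0 0 0" --pt "0 0 0 0"

```text
clock: 32.42
tool_pos: [0.5592, 0.2108, 0.2375]
orientation: [-180.0, -0.0, 33.3]
force: [-0.6, -0.1, -1.5]
opening: 0.0239
```

```bash
python3 - <<'E'
from h import *
s=snap("wrist","w10"); o=s["obs"]; print(o["clock"],o["tool_pos"],o["orientation"],o["force"])
c=s["image"][140:230,206:306,::-1]; cv2.imwrite("pics/c12.png",cv2.resize(c,(660,594),interpolation=cv2.INTER_CUBIC))
E
```

```text
32.4167 [0.55915841 0.21082905 0.23750253] [-1.79997886e+02 -4.86564383e-03  3.32831942e+01] [-0.62137577 -0.09652453 -1.46571029]
```

View pics/c12.png

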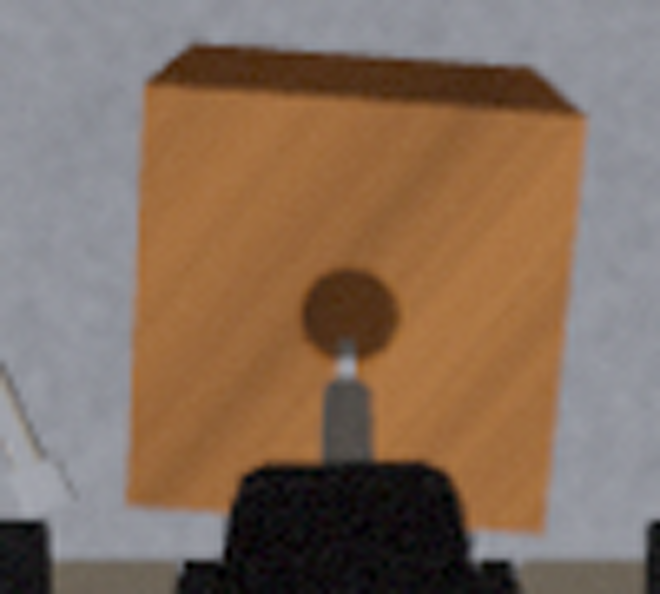

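>>> jog_arm --pt "0 0 -6 0" --pt "0 0 -10 0" --pt "0 0 -12 0" --pt "0 0 -12 0" --pt "0 0 -12 0" --pt "0 0 -12 0" --pt "0 0 -6 0" --pt "0 0 0 0" --pt "0 0 0 0" --pt "0 0 0 0"

```text
clock: 33.3
tool_pos: [0.5595, 0.211, 0.168]
orientation: [180.0, -0.0, 33.3]
force: [-0.2, 0.5, -1.3]
opening: 0.0238
```

>>> jog_arm --pt "0 0 -6 0" --pt "0 0 -10 0" --pt "0 0 -10 0" --pt "0 0 -10 0" --pt "0 0 -6 0" --pt "0 0 -3 0" --pt "0 0 -2 0" --pt "0 0 0 0" --pt "0 0 0 0" --pt "0 0 0 0"

```text
clock: 34.13
tool_pos: [0.5595, 0.211, 0.1209]
orientation: [180.0, -0.0, 33.3]
force: [-0.1, -0.1, -1.9]
opening: 0.0243
```

>>> jog_arm --pt "0 0 -1 0" --pt "0 0 0 0" --pt "0 0 -0.8 0" --pt "0 0 0 0" --pt "0 0 0 0" --pt "0 0 0 0" --pt "0 0 0 0" --pt "0 0 0 0" --pt "0 0 0 0" --pt "0 0 0 0"

```text
clock: 34.97
tool_pos: [0.5592, 0.2108, 0.1187]
orientation: [180.0, 0.0, 33.3]
force: [-0.4, 0.2, -0.9]
opening: 0.0239
```

>>> jog_arm --pt "0 0 0 0" --pt "0 0 0 0" --pt "0 0 0 0" --pt "0 0 0 0" --pt "0 0 0 0" --pt "0 0 0 0" --pt "0 0 0 0" --pt "0 0 0 0" --pt "0 0 0 0" --pt "0 0 0 0" --fingers 56

```text
clock: 35.8
tool_pos: [0.5592, 0.2108, 0.1187]
orientation: [180.0, 0.0, 33.3]
force: [0.2, 0.1, 0.5]
opening: 0.056
```

>>> jog_arm --pt "0 0 4 0" --pt "0 0 10 0" --pt "0 0 16 0" --pt "0 0 20 0" --pt "0 0 20 0" --pt "0 0 20 0" --pt "0 0 20 0" --pt "0 0 20 0" --pt "0 0 10 0" --pt "0 0 0 0"

```text
clock: 36.63
tool_pos: [0.5603, 0.2114, 0.2622]
orientation: [180.0, -0.3, 33.3]
force: [0.6, -0.3, -0.9]
opening: 0.0563
```

>>> jog_arm --pt "0 0 0 0" --pt "0 0 0 0" --pt "0 0 0 0" --pt "0 0 0 0" --pt "0 0 0 0" --pt "0 0 0 0" --pt "0 0 0 0" --pt "0 0 0 0" --pt "0 0 0 0" --pt "0 0 0 0"

```text
clock: 37.47
tool_pos: [0.5592, 0.2108, 0.2587]
orientation: [-180.0, -0.0, 33.3]
force: [0.2, 0.3, 0.4]
opening: 0.0564
```

```bash
python3 - <<'E'
from h import *
s=snap("wrist","w11"); o=s["obs"]; print(o["clock"],o["tool_pos"],o["force"])
a=cv2.resize(s["image"][130:220,206:306,::-1],(400,360),interpolation=cv2.INTER_CUBIC)
t=snap("side","s11"); b=cv2.resize(t["image"][170:260,200:300,::-1],(400,360),interpolation=cv2.INTER_CUBIC)
cv2.imwrite("pics/c13.png",np.hstack([a,b]))
print(proj(s,[[.5594,.2107,.175]]))
t=snap("top","t11")
E
```

```text
37.4667 [0.55917355 0.21084999 0.2586576 ] [0.16162875 0.29904334 0.42555958]
[[258.76506734 201.04300024]]
```

View pics/c13.png

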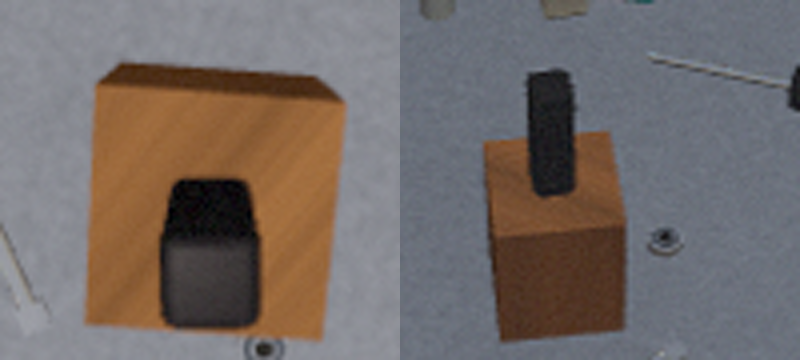

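View pics/t11.png

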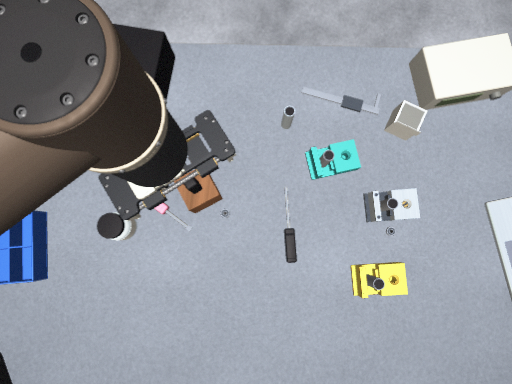

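The driver is upright and fully down, with its handle seated on the block top. The pink look-alike, though, seems to lie now at top pixel (160–190, 208–230). I check when that changed.

```bash
python3 - <<'E'
from h import *
f=lambda n:cv2.resize(load(n)["image"][170:290,190:340,::-1],(390,312),interpolation=cv2.INTER_CUBIC)
cv2.imwrite("pics/c14.png",np.vstack([np.hstack([f("side0"),f("s2")]),np.hstack([f("s11"),cv2.resize(load("t5")["image"][150:270,130:280,::-1],(390,312))])])[:600])
E
```

```text
(no output)
```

View pics/c14.png

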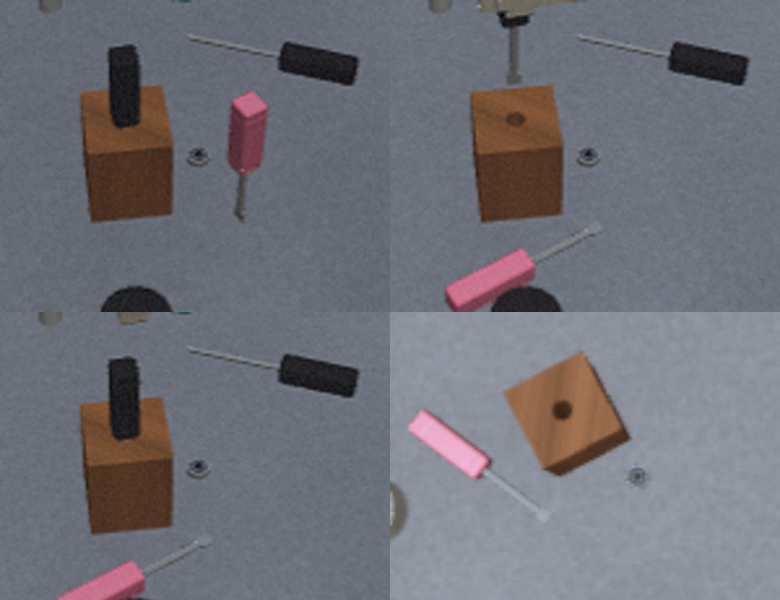

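The pink tool stood unsupported on its blade and was already lying by the first lifted picture, before the arm came below 0.22 m anywhere near it. It has since stayed put. The listed bystanders appear unmoved, so I hand in.

```bash
python3 - <<'E'
from h import *
a,b=load("top0")["image"],load("t5")["image"]
ga,gb=[cv2.cvtColor(x,cv2.COLOR_RGB2GRAY) for x in (a,b)]
for n,(x,y) in dict(jar=(113,226),pliers=(122,140),bearing_b=(225,213),cross=(290,240),tube=(288,117),caliper=(350,102),carton=(406,120)).items():
    p=ga[y-11:y+11,x-11:x+11]; r=cv2.matchTemplate(gb[y-30:y+30,x-30:x+30],p,cv2.TM_CCOEFF_NORMED); m=cv2.minMaxLoc(r); print(n,round(m[1],2),m[3][0]-19,m[3][1]-19)
g=cv2.cvtColor(load("t11")["image"],cv2.COLOR_RGB2GRAY)
x,y=390,231; p=ga[y-8:y+8,x-8:x+8]; m=cv2.minMaxLoc(cv2.matchTemplate(g[y-25:y+25,x-25:x+25],p,cv2.TM_CCOEFF_NORMED)); print("bearing_a",m[1],m[3][0]-17,m[3][1]-17)
print(close_job())
E
```

```text
jar 1.0 0 0
pliers 1.0 0 0
bearing_b 0.99 0 0
cross 1.0 0 0
tube 1.0 0 0
caliper 0.56 19 -10
carton 0.23 18 3
bearing_a 0.9967347979545593 0 0
the job is handed in; nothing more can be done
None
```

The screw is tightened by about an eighth of a turn, the screwdriver is back in the holder, and the job was handed in at about 37.6 s. The hand-in reports no verdict, so this rests on my own checks.

**What I did**
- I gripped the driver across its flats (24 mm opening), lifted it out and set its blade in the clamp's recess.
- The blade went into the slot on the way down, at about 0° yaw. I expected it to land on the screw face first, so there was no separate drop to see. The force stayed near zero until the slot's bottom, then rose by about 4–5 N.
- Slow clockwise turning kept the downward force steady while the torque rose to about 0.06 N m, which showed the blade was engaged.
- The first turn measured only 32–45° depending on the method, too close to the lower limit of 33°. I put the blade back in the slot and added about 8°.

**Last checks**
- **Screw angle:** fitting the dark slot line gives −13° at the start and −57° at the end, so about 44° (0.77 rad). The other image measure, from the yellow head, gives about 38° (0.66 rad). Both are inside 0.58–1.0 rad.
- **Driver:** it stands upright and fully down, with its handle resting on the block top. The gripper is about 84 mm above the handle top and touches nothing.
- **Listed bystanders:** template matching shows jar, pliers, both bearings, cross driver and tube unmoved. For the caliper and carton that check failed because the arm hid them in that picture. In the last top view they are where they started.

**Pink look-alike:** it was standing unsupported on its blade and is now lying down. It already lay flat in the first wrist picture near the holder, at 1.8 s. The arm had not come below 0.22 m by then, so it probably fell on its own. I left it where it lay.

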